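# Size a steel collar on the stepped taper gauge and file it in its holder

## Task

Gauge the flanged steel ring that lies on the black rubber mat: slide it down over the stepped taper gauge and press it gently home, until it truly stops, so that it pushes the drag indicator down to the step where it rests (marked with one, two or three engraved lines). Then lift it off, leaving the indicator at the reading, and set the ring flat in the seat of the holder block that bears the same number of bars. Do not force the ring on the gauge, and leave the two rings in the tray and the other things on the bench as they are.

Things in the scene. Friction and masses are not known exactly. Their poses are not given: they have to be found in the camera images.
- gauge: Stepped taper gauge, steel, fixed, upright, 85 mm high. Origin: centre of its underside, on the bench, z up. Foot 92 mm across, 10 mm thick; lands 36 mm across (z 10-23 mm, three lines), 32 (z 25-35, two lines), 28 (z 37-47, one line), 24 (z 49-72, plain), 45 degree shoulders between; nose cone 24 to 10 mm (z 72-84). At x = 40 mm a guide rod, 79 mm high, 9 mm thick: keep the fingers off it. Press with 6 to 15 N; over 20 N harms it.
- step_1 (a point): On the gauge's axis, 48 mm above its underside: where the underside of a ring of 26 mm bore stops, on the middle of a 45 degree shoulder 2 mm high. The land just below is marked with one line. On the land above this step that ring has 1 mm of play all round; held more off-centre it rubs or hangs on a higher shoulder. Steel on steel is slippery (friction about 0.2).
- step_2 (a point): On the gauge's axis, 36 mm above its underside: where the underside of a ring of 30 mm bore stops, on the middle of a 45 degree shoulder 2 mm high. The land just below is marked with two lines. On the land above this step that ring has 1 mm of play all round; held more off-centre it rubs or hangs on a higher shoulder. Steel on steel is slippery (friction about 0.2).
- step_3 (a point): On the gauge's axis, 24 mm above its underside: where the underside of a ring of 34 mm bore stops, on the middle of a 45 degree shoulder 2 mm high. The land just below is marked with three lines. On the land above this step that ring has 1 mm of play all round; held more off-centre it rubs or hangs on a higher shoulder. Steel on steel is slippery (friction about 0.2).
- indicator (a joint): Drag indicator: dark slider on the gauge's guide rod (16 mm wide), slides down, value in m: 0 at the top, 0.045 at the bottom; it starts between 0 and 0.008, stays where it is left and takes 1 to 2 N to move. The underside of a ring that slides down the gauge pushes it. Reads 0.018, 0.030 or 0.042 when the ring rests on the step of one, two or three lines.
- tab (a point): Top face of the drag indicator's tab, 25 mm from the gauge's axis towards its guide rod; the tab reaches 20 to 36 mm from the axis, under the ring's wall. 66 mm above the gauge's underside when the indicator reads 0.
- ring_a: Steel flanged ring, one of three alike from above: flange 58 mm across, 12 mm thick, at the bottom; hub 46 mm across on it, 32 mm high in all; 0.18-0.28 kg. A lip (top 4 mm) with a 26 mm opening hides the bore below: 26, 30 or 34 mm, not told which. One of the three lies on the rubber mat (to be checked), two wait in the tray at the back. Origin: centre of the underside, z along the bore, up.
- ring_b: Steel flanged ring, one of three alike from above: flange 58 mm across, 12 mm thick, at the bottom; hub 46 mm across on it, 32 mm high in all; 0.18-0.28 kg. A lip (top 4 mm) with a 26 mm opening hides the bore below: 26, 30 or 34 mm, not told which. One of the three lies on the rubber mat (to be checked), two wait in the tray at the back. Origin: centre of the underside, z along the bore, up.
- ring_c: Steel flanged ring, one of three alike from above: flange 58 mm across, 12 mm thick, at the bottom; hub 46 mm across on it, 32 mm high in all; 0.18-0.28 kg. A lip (top 4 mm) with a 26 mm opening hides the bore below: 26, 30 or 34 mm, not told which. One of the three lies on the rubber mat (to be checked), two wait in the tray at the back. Origin: centre of the underside, z along the bore, up.
- mat: Black rubber mat, 120 x 120 x 3 mm, fixed. Origin at the centre of its underside. The ring to be checked lies on it, anywhere within 30 mm of its middle.
- wait_tray: Shallow aluminium tray, 80 x 150 mm, rim 10 mm high, fixed at the back of the bench; two rings wait in it, 70 mm apart. Origin at the centre of its underside.
- seat_1 (a point): Centre of the seat floor of the aluminium holder block with one bar (dark, 5 x 14 mm) in the lip nearer the robot. Block 104 x 84 x 14 mm, fixed; round seat 66 mm across, 8 mm deep: the block's top is 8 mm above this point, a ring in it stands 24 mm proud. z up, x away from the lip. Three blocks stand 92 mm apart on a grey board, in changing order.
- seat_2 (a point): Centre of the seat floor of the aluminium holder block with two bars (dark, 5 x 14 mm) in the lip nearer the robot. Block 104 x 84 x 14 mm, fixed; round seat 66 mm across, 8 mm deep: the block's top is 8 mm above this point, a ring in it stands 24 mm proud. z up, x away from the lip. Three blocks stand 92 mm apart on a grey board, in changing order.
- seat_3 (a point): Centre of the seat floor of the aluminium holder block with three bars (dark, 5 x 14 mm) in the lip nearer the robot. Block 104 x 84 x 14 mm, fixed; round seat 66 mm across, 8 mm deep: the block's top is 8 mm above this point, a ring in it stands 24 mm proud. z up, x away from the lip. Three blocks stand 92 mm apart on a grey board, in changing order.
- beaker: Bystander: small clear beaker, 52 mm across, 70 mm high, on the bench at the front edge. Origin at the centre of its underside.
- crucible: Bystander: white porcelain crucible, 42 mm across, 34 mm high, on the bench behind the gauge. Origin at the centre of its underside.
- weight_200: Bystander: the smaller of the two calibration weights, 28 mm across, 42 mm high, by the wooden box at the left. Origin at the centre of its underside.

How it is judged:
On the way:
1. a ring is pressed home on the gauge: centred within 1 mm, level, with contact forces of 6 to 40 N in sum (((horizontal distance between ring_a and gauge below 0.001 m and angle between ring_a's own z axis and vertical below 0.05 rad and contact force between ring_a and gauge above 6 N and z of ring_a in the frame of gauge between 0.02 and 0.052 m) or (horizontal distance between ring_b and gauge below 0.001 m and angle between ring_b's own z axis and vertical below 0.05 rad and contact force between ring_b and gauge above 6 N and z of ring_b in the frame of gauge between 0.02 and 0.052 m) or (horizontal distance between ring_c and gauge below 0.001 m and angle between ring_c's own z axis and vertical below 0.05 rad and contact force between ring_c and gauge above 6 N and z of ring_c in the frame of gauge between 0.02 and 0.052 m))), for 0.2 s.
At the end, for the whole second after the job is handed in: the indicator stands at one of its three readings (3 mm) and the ring from the mat rests flat (0.06 rad), still and released, on the seat floor (2 mm) of the block with that number of bars, within 6.5 mm of its centre; the other two rings are in the tray, within 20 mm of where they were (((value of joint indicator between 0.015 and 0.021 m and ((horizontal distance between ring_a and seat_1 below 0.0065 m and z of ring_a in the frame of seat_1 below 0.002 m and angle between ring_a's own z axis and vertical below 0.06 rad and linear speed of ring_a below 0.02 m/s and horizontal distance between each of ring_b, ring_c and wait_tray below 0.06 m and distance of each of ring_b, ring_c from where it was at the start of the episode below 0.02 m) or (horizontal distance between ring_b and seat_1 below 0.0065 m and z of ring_b in the frame of seat_1 below 0.002 m and angle between ring_b's own z axis and vertical below 0.06 rad and linear speed of ring_b below 0.02 m/s and horizontal distance between each of ring_a, ring_c and wait_tray below 0.06 m and distance of each of ring_a, ring_c from where it was at the start of the episode below 0.02 m) or (horizontal distance between ring_c and seat_1 below 0.0065 m and z of ring_c in the frame of seat_1 below 0.002 m and angle between ring_c's own z axis and vertical below 0.06 rad and linear speed of ring_c below 0.02 m/s and horizontal distance between each of ring_a, ring_b and wait_tray below 0.06 m and distance of each of ring_a, ring_b from where it was at the start of the episode below 0.02 m))) or (value of joint indicator between 0.027 and 0.033 m and ((horizontal distance between ring_a and seat_2 below 0.0065 m and z of ring_a in the frame of seat_2 below 0.002 m and angle between ring_a's own z axis and vertical below 0.06 rad and linear speed of ring_a below 0.02 m/s and horizontal distance between each of ring_b, ring_c and wait_tray below 0.06 m and distance of each of ring_b, ring_c from where it was at the start of the episode below 0.02 m) or (horizontal distance between ring_b and seat_2 below 0.0065 m and z of ring_b in the frame of seat_2 below 0.002 m and angle between ring_b's own z axis and vertical below 0.06 rad and linear speed of ring_b below 0.02 m/s and horizontal distance between each of ring_a, ring_c and wait_tray below 0.06 m and distance of each of ring_a, ring_c from where it was at the start of the episode below 0.02 m) or (horizontal distance between ring_c and seat_2 below 0.0065 m and z of ring_c in the frame of seat_2 below 0.002 m and angle between ring_c's own z axis and vertical below 0.06 rad and linear speed of ring_c below 0.02 m/s and horizontal distance between each of ring_a, ring_b and wait_tray below 0.06 m and distance of each of ring_a, ring_b from where it was at the start of the episode below 0.02 m))) or (value of joint indicator between 0.039 and 0.045 m and ((horizontal distance between ring_a and seat_3 below 0.0065 m and z of ring_a in the frame of seat_3 below 0.002 m and angle between ring_a's own z axis and vertical below 0.06 rad and linear speed of ring_a below 0.02 m/s and horizontal distance between each of ring_b, ring_c and wait_tray below 0.06 m and distance of each of ring_b, ring_c from where it was at the start of the episode below 0.02 m) or (horizontal distance between ring_b and seat_3 below 0.0065 m and z of ring_b in the frame of seat_3 below 0.002 m and angle between ring_b's own z axis and vertical below 0.06 rad and linear speed of ring_b below 0.02 m/s and horizontal distance between each of ring_a, ring_c and wait_tray below 0.06 m and distance of each of ring_a, ring_c from where it was at the start of the episode below 0.02 m) or (horizontal distance between ring_c and seat_3 below 0.0065 m and z of ring_c in the frame of seat_3 below 0.002 m and angle between ring_c's own z axis and vertical below 0.06 rad and linear speed of ring_c below 0.02 m/s and horizontal distance between each of ring_a, ring_b and wait_tray below 0.06 m and distance of each of ring_a, ring_b from where it was at the start of the episode below 0.02 m))))); the robot touches nothing.
It fails at once if the contact forces of a ring on the gauge summed to more than 40 N (a push of some 20 N) (contact force between any of ring_a, ring_b, ring_c and gauge above 40 N).
It fails at once if the beaker, the crucible or the small weight was displaced by more than 30 mm (distance of any of beaker, crucible, weight_200 from where it was at the start of the episode above 0.03 m).
It also fails if it takes over 48 s, if anything falls off the work surface, if the arm or the gripper's body presses on something with over 40 N, if the wrist force passes 120 N, or if a joint passes its speed limit or range.

## Robot

A 6-joint arm with a two-finger parallel gripper is mounted at the origin on a cart in front of the work surface, level with it; the furniture and walls round the work are solid. World frame = base frame: x ahead of the robot, y to its left, z up, the work surface at z = 0. Lengths are in m, angles in rad, forces in N, time in s.
With the tool pointing down it reaches from about 0.3 to 0.875 m from the base axis. Payload 6.4 kg.
Tool frame: the origin (TCP) lies between the finger pads; the fingertips stand 19 mm ahead of it and the grasp point (between the pads) is the TCP (ctrl.tips_ahead is the z of the fingertips in the tool frame, in m); z points along the fingers, y is the line along which they close (so a half turn about z gives the same grasp; the last joint's range is limited). The gripper opens to 85 mm and grips with 20 to 120 N. Pads are 22 mm wide; open, the fingers measure 114 mm over their backs; the gripper's body (76 mm by 85 mm) begins 54 mm behind the grasp point. The pads swing forward as they close: fully open they stand 13 mm farther back than shut.
Start: joints at [1.024, 0.181, 1.607, -0, 1.354, -0.206], TCP at [0.192, 0.542, 0.25] pointing down, gripper open.
Joint ranges: [-2.99, 2.99], [-0.89, 2.07], [0.3, 2.58], [-1.14, 4.28], [0, 2.63], [-3.12, 3.12]. Speed limits (rad/s): [2.57, 2.57, 3.01, 3.14, 3.14, 3.14].

## Interface

Orientations are given as a unit quaternion [w, x, y, z].
In Python, from bench import readout, vision, ctrl gives the robot as it stands.
- The arm moves only by the tool play_rows, never from a script. Its arguments are lists of equal length, an entry for each row: "xyz": the shift along the tool's x, y, z in mm, a list of three; "rot": the turn, a rotation vector about the tool's x, y, z in rad, a list of three; "grip": the opening, from 0 (shut) to 1 (fully open). In form: {"xyz": [[x, y, z], ...], "rot": [[rx, ry, rz], ...], "grip": [grip, ...]}. A call has exactly 10 rows; each row is the pose to reach, as a shift and turn from the pose commanded when the call began, along the tool's axes at that moment; what a row does not reach only later rows make up. A row lasts 1/8 s, in which the tool goes at most 62.5 mm and 10.7 degrees, less where a joint would pass 70% of its speed; a pose out of reach is approached as far as the arm can. A call with a gripper value outside its range is refused whole. The fingers move at their own pace and stop on an object; the grip force is fixed at half the most. Time passes only in rows, so rows that repeat a pose let the fingers close, or fill a call up. It gives the time, the measured TCP pose, the force, the opening and the grip force at its end, in the units of the state.
- readout.get_obs(): the state, without advancing time (a new reading comes with each control period).
- vision.camera(name): name is "side" or "top" or "wrist"; returns a dict with "color" (420x560x3 uint8, red, green, blue), "depth" (420x560 float32, m along the optical axis (not along the pixel's ray), 0 where there is no reading), "camera_matrix" (3x3 intrinsics, pixels), "extrinsics" (4x4, takes a point from camera to world coordinates); the wrist camera has in their place "hand_eye" (4x4, takes a point from camera to tool coordinates, whose origin is the TCP and whose axes are the flange's). Camera axes: x right, y down, z forward; pixel columns grow to the right and rows downward; lengths in m; the calibration is good to about 2 mm. The wrist camera is an equidistant fisheye: a pixel r from the principal point sees the ray r / f radians off the axis. A picture is of the moment at which its call begins: read the wrist's pose just before it.
- ctrl.hand_in(): hands the job in; it is judged then, once.
The state is a dict: "time_s": time; "q": joint angles; "dq": joint speeds; "joint_efforts": joint torques, N m; "eef_pos": TCP position; "eef_rot": TCP orientation; "wrist_force": force on the tool from outside, world axes, zero at the start; "torque": the same for the moment, N m; "opening": opening from 0.0 (shut) to 1.0 (fully open); "grasp_force": force on a finger pad.
Only numpy, scipy, OpenCV 4.12 (cv2) and the standard library are available. Lean on these libraries where they do the work, as an engineer would, in place of code of your own. Each camera call takes 0.05 s, during which the arm holds its last target. There are 200 camera calls.

## Working session

There is one attempt and no reset: what is moved stays moved. The work goes in short steps, Python scripts to look and compute and a tool call to move; the robot and the scene stay as the last step left them, time stands still between calls to the robot, and variables do not carry over. Pictures are saved under pics/ and viewed, at most 11 in all, crops included, and the job is handed in when it is done.

Besides the shell and the picture viewer there is one more tool, called after "Request:" as name(argument=value, ...) on one line, values as JSON. play_rows: Moves the arm, as the interface text tells. Its arguments: {"type":"object","properties":{"xyz":{"type":"array","items":{"type":"array","items":{"type":"number"}}},"rot":{"type":"array","items":{"type":"array","items":{"type":"number"}}},"grip":{"type":"array","items":{"type":"number"}}},"required":["xyz","rot","grip"]}

```bash
mkdir -p pics; ls
cat > h.py <<'E'
import numpy as np, cv2
from scipy.spatial.transform import Rotation as R
from bench import readout, vision, ctrl
def pose():
    o=readout.get_obs(); q=o["eef_rot"]; T=np.eye(4)
    T[:3,:3]=R.from_quat([q[1],q[2],q[3],q[0]]).as_matrix(); T[:3,3]=o["eef_pos"]; return T,o
def cam(n):
    T,o=pose(); c=vision.camera(n)
    E=c["extrinsics"] if n!="wrist" else T@c["hand_eye"]
    return c["color"],c["depth"],np.array(c["camera_matrix"]),np.array(E)
def rays(K,uv,fish=False):
    uv=np.atleast_2d(uv).astype(float); x=(uv[:,0]-K[0,2])/K[0,0]; y=(uv[:,1]-K[1,2])/K[1,1]
    if fish:
        r=np.hypot(x,y)+1e-12; return np.c_[x/r*np.sin(r),y/r*np.sin(r),np.cos(r)]
    return np.c_[x,y,np.ones(len(x))]
def plane(K,E,uv,z,fish=False):
    d=rays(K,uv,fish)@E[:3,:3].T; o=E[:3,3]; return o+d*((z-o[2])/d[:,2])[:,None]
def cloud(D,K,E):
    v,u=np.indices(D.shape); P=rays(K,np.c_[u.ravel(),v.ravel()])*D.ravel()[:,None]
    return (P@E[:3,:3].T+E[:3,3]).reshape(D.shape+(3,))
E
python3 - <<'E'
from h import *
T,o=pose(); print(o)
ims=[]
for n in("top","side"):
    c,d,K,E=cam(n); cv2.imwrite(f"pics/{n}0.png",c[...,::-1]); np.savez(f"{n}0.npz",c=c,d=d,K=K,E=E); print(n,K.round(1).tolist(),E.round(3).tolist())
c=vision.camera("wrist"); print(c["hand_eye"].round(3).tolist(),c["camera_matrix"].round(1).tolist())
E
```

```text
pics
{'time_s': 0.0, 'q': array([ 1.02368980e+00,  1.81546963e-01,  1.60803338e+00,  2.35562476e-05,
        1.35384608e+00, -2.06308598e-01]), 'dq': array([-3.46654423e-04,  5.43881451e-04,  5.66224523e-04, -2.07382698e-04,
       -1.14628417e-04,  9.45397068e-06]), 'joint_efforts': array([ 1.04617018e-04, -4.44887674e+01, -3.51328039e+01, -4.20975466e-04,
        9.21377301e-03, -3.30795478e-05]), 'eef_pos': array([0.19187957, 0.54146203, 0.24936856]), 'eef_rot': array([-3.47979526e-04,  1.69577988e-01,  9.85516345e-01, -8.48363603e-04]), 'wrist_force': array([ 0.27984426,  0.43235557, -0.42149935]), 'torque': array([ 0.00897041,  0.03215445, -0.05902259]), 'grasp_force': 0.0, 'opening': 1.00083217812314}
top [[517.1, 0.0, 274.0], [0.0, 517.1, 211.8], [0.0, 0.0, 1.0]] [[0.001, -0.994, 0.112, 0.443], [-1.0, -0.002, -0.005, 0.074], [0.005, -0.112, -0.994, 1.501], [0.0, 0.0, 0.0, 1.0]]
side [[459.0, 0.0, 273.5], [0.0, 459.0, 210.5], [0.0, 0.0, 1.0]] [[-0.999, 0.031, -0.041, 0.653], [0.051, 0.643, -0.764, 0.889], [0.003, -0.765, -0.643, 0.762], [0.0, 0.0, 0.0, 1.0]]
[[-0.001, -0.95, -0.311, 0.08], [1.0, -0.001, 0.001, -0.0], [-0.001, -0.311, 0.95, -0.124], [0.0, 0.0, 0.0, 1.0]] [[325.2, 0.0, 281.1], [0.0, 325.2, 209.5], [0.0, 0.0, 1.0]]
```

View pics/top0.png

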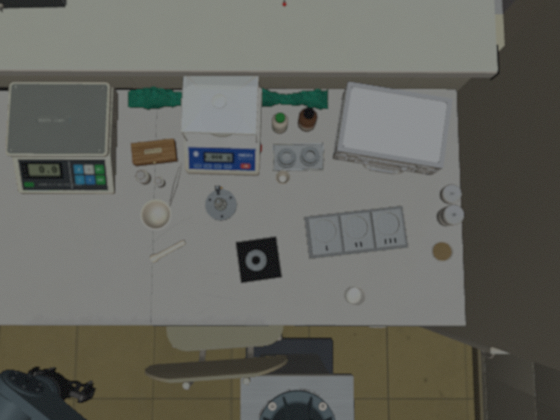

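View pics/side0.png

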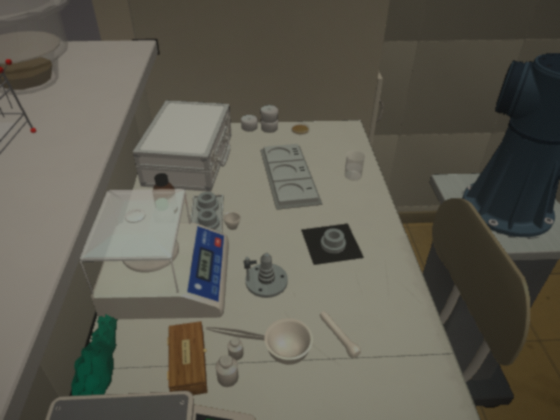

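The top view shows the mat and ring near (256,260), the gauge at (221,205) with its rod pointing up-image, the tray at (298,157), and the blocks at (325,232), (357,230) and (389,228), apparently I, II, III from left to right. In the side view the gauge is at (266,275), the ring at (333,240) and the crucible at (232,221).

Run:
```python
from h import *
f=np.load("top0.npz"); c,d,K,E=[f[k] for k in "cdKE"]
P=cloud(d,K,E)
def stat(u,v,r,z0,z1):
    p=P[v-r:v+r,u-r:u+r].reshape(-1,3); m=(p[:,2]>z0)&(p[:,2]<z1); p=p[m]
    a,b=np.percentile(p,[3,97],axis=0); 
    print((u,v),len(p),"mid",((a+b)/2).round(4),"ext",(b-a).round(3),"cent",cv2.minEnclosingCircle(p[:,:2].astype(np.float32)))
print("bench z",np.median(P[270:300,180:220,2]))
stat(256,260,18,.025,.045)
stat(256,260,20,.01,.045)
stat(221,205,25,.006,.014)
stat(221,205,25,.03,.1)
for u,v in((325,232),(357,230),(389,228)): stat(u,v,12,-.01,.03)
for u,v in((325,232),(357,230),(389,228)): print(plane(K,E,[u,v],.006))
bw=cv2.cvtColor(c,cv2.COLOR_RGB2GRAY)
big=np.hstack([cv2.resize(c[165:290,185:285],(400,500),interpolation=cv2.INTER_CUBIC),cv2.resize(c[200:260,300:412],(400,214),interpolation=cv2.INTER_CUBIC) if 0 else cv2.copyMakeBorder(cv2.resize(c[200:260,300:412],(400,214),interpolation=cv2.INTER_CUBIC),0,286,0,0,cv2.BORDER_CONSTANT)])
cv2.imwrite("pics/crop1.png",np.clip(big[...,::-1]*1.6,0,255).astype(np.uint8))
```

```text
bench z 0.0007077891204531062
(256, 260) 143 mid [0.4723 0.1174 0.0357] ext [0.042 0.04  0.012] cent ((0.47232985496520996, 0.1179206371307373), 0.022999346256256104)
(256, 260) 299 mid [0.4701 0.1207 0.0254] ext [0.071 0.063 0.03 ] cent ((0.4791429042816162, 0.12310511618852615), 0.06844951212406158)
(221, 205) 575 mid [0.6325 0.2253 0.0099] ext [0.115 0.103 0.008] cent ((0.6340140700340271, 0.22622480988502502), 0.09282773733139038)
(221, 205) 154 mid [0.6486 0.2201 0.0605] ext [0.059 0.025 0.054] cent ((0.649468719959259, 0.22053074836730957), 0.031811174005270004)
(325, 232) 573 mid [ 0.5532 -0.0786  0.014 ] ext [0.066 0.066 0.018] cent ((0.5530680418014526, -0.07862149178981781), 0.04735710099339485)
(357, 230) 576 mid [ 0.5591 -0.171   0.0137] ext [0.066 0.065 0.018] cent ((0.5587796568870544, -0.1703682541847229), 0.04701879620552063)
(389, 228) 575 mid [ 0.5652 -0.2633  0.0143] ext [0.066 0.065 0.018] cent ((0.5651280283927917, -0.2636725604534149), 0.04747597500681877)
[[ 0.55253794 -0.08137509  0.006     ]]
[[ 0.55849482 -0.17430427  0.006     ]]
[[ 0.56446062 -0.26737251  0.006     ]]
```

View pics/crop1.png

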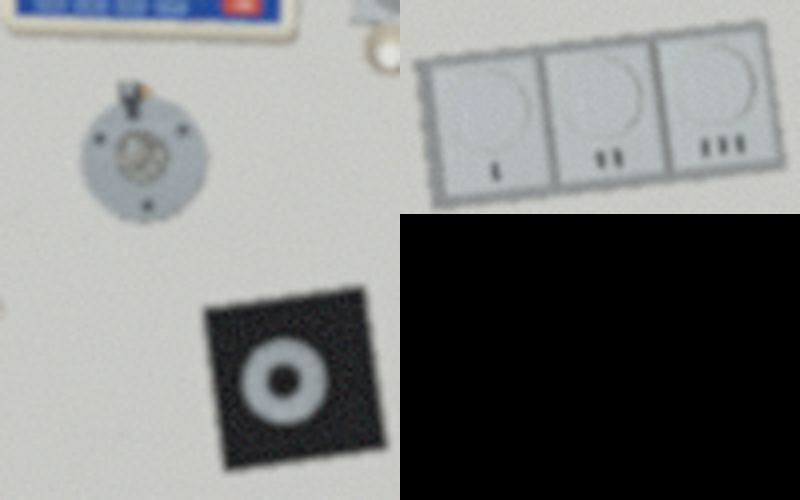

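Blocks are, from left to right, one, two and three bars. The gauge's rod points about 10 degrees from +x. I'm going above the mat ring.

Request:
play_rows(xyz=[[-45, -34, 10], [-90, -68, 21], [-135, -102, 31], [-180, -136, 42], [-225, -170, 52], [-270, -204, 63], [-315, -238, 73], [-360, -272, 84], [-405, -305, 94], [-405, -305, 94]], rot=[[0, 0, -0.06], [0, 0, -0.12], [0, 0, -0.18], [0, 0, -0.24], [0, 0, -0.3], [0, 0, -0.36], [0, 0, -0.42], [0, 0, -0.48], [0, 0, -0.515], [0, 0, -0.515]], grip=[1, 1, 1, 1, 1, 1, 1, 1, 1, 1])

```text
time_s: 1.4
eef_pos: [0.4733, 0.116, 0.1556]
eef_rot: [-0.0, -0.084, 0.996, -0.0]
wrist_force: [-0.3, 0.0, -0.2]
opening: 1.002
grasp_force: 0.0
```

Run:
```python
from h import *
T,o=pose(); print(T.round(4),o["time_s"],o["wrist_force"],ctrl.tips_ahead)
c,d,K,E=cam("wrist"); np.savez("w1.npz",c=c,d=d,K=K,E=E); cv2.imwrite("pics/w1.png",np.clip(c[...,::-1]*1.5,0,255).astype(np.uint8))
u=R.from_matrix(T[:3,:3]).as_quat(); print(d[150:330:30,280])
```

```text
[[-9.857e-01 -1.683e-01 -7.000e-04  4.733e-01]
 [-1.683e-01  9.857e-01 -6.000e-04  1.160e-01]
 [ 8.000e-04 -5.000e-04 -1.000e+00  1.556e-01]
 [ 0.000e+00  0.000e+00  0.000e+00  1.000e+00]] 1.4 [-0.28399584  0.03351585 -0.1549591 ] 0.019
[0.27486748 0.25413465 0.2904018  0.3005681  0.31278396 0.32411698]
```

View pics/w1.png

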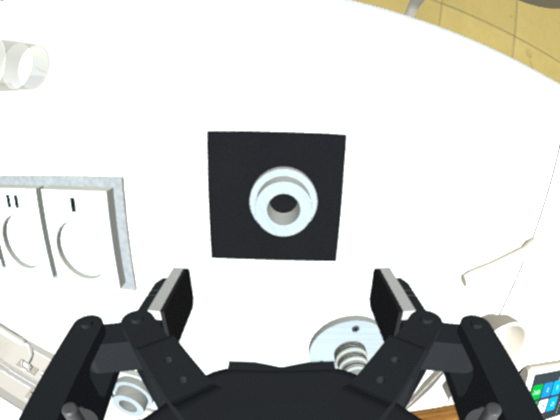

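The wrist view shows the ring centred near (284,203) on the mat, the gauge at bottom right near (350,350), and blocks I and II at left.

```bash
cat >> h.py <<'E'
def fcloud(D,K,E):
    v,u=np.indices(D.shape); r=rays(K,np.c_[u.ravel(),v.ravel()],True); P=r/r[:,2:]*D.ravel()[:,None]
    return (P@E[:3,:3].T+E[:3,3]).reshape(D.shape+(3,))
def circ(p):
    A=np.c_[2*p,np.ones(len(p))]; s=np.linalg.lstsq(A,(p**2).sum(1),rcond=None)[0]; return s[:2],np.sqrt(s[2]+s[:2]@s[:2])
def ringtop(P,c0,z,tol=.004,rmax=.035):
    "largest contour of the pixels at height z near c0 -> pixels"
    m=((abs(P[...,2]-z)<tol)&(np.hypot(P[...,0]-c0[0],P[...,1]-c0[1])<rmax)).astype(np.uint8)
    cs,h=cv2.findContours(m,cv2.RETR_CCOMP,cv2.CHAIN_APPROX_NONE); cs=sorted(cs,key=cv2.contourArea)[::-1]
    return cs
E
python3 - <<'E'
from h import *
f=np.load("w1.npz"); c,d,K,E=[f[k] for k in "cdKE"]; T,o=pose()
P=fcloud(d,K,E); sub=P[160:245,240:325].reshape(-1,3); print(np.histogram(sub[:,2],bins=np.arange(-.004,.05,.003)))
for z in(.035,.015):
    for k in ringtop(P,(.472,.117),z)[:2]:
        k=k[:,0]; w=plane(K,E,k,z,True)[:,:2]; cc,r=circ(w); print(z,len(k),cc,r,(T[:3,:3].T@(np.r_[cc,z]-T[:3,3])).round(4))
# whole bright outline on mat
g=cv2.cvtColor(c,cv2.COLOR_RGB2GRAY); m=np.zeros_like(g); m[150:255,225:330]=(g[150:255,225:330]>70)
k=max(cv2.findContours(m,cv2.RETR_EXTERNAL,cv2.CHAIN_APPROX_NONE)[0],key=cv2.contourArea)[:,0]
far=k[k[:,1]<195]  # flange outline away from hub
w=plane(K,E,far,.015,True)[:,:2]; cc,r=circ(w); print("flange",cc,r)
# gauge rough
for z in(.01,): 
    q=P[(P[...,0]>.55)&(abs(P[...,1]-.22)<.08)]; q=q[abs(q[:,2]-z)<.005]; print(len(q),q.min(0),q.max(0))
E
```

```text
(array([   0,  240, 3725,   84,   62,  152,  769,   73,   76,   82,   78,
         88,  886,  874,    0,    0,    0]), array([-0.004, -0.001,  0.002,  0.005,  0.008,  0.011,  0.014,  0.017,
        0.02 ,  0.023,  0.026,  0.029,  0.032,  0.035,  0.038,  0.041,
        0.044,  0.047]))
0.035 159 [0.47239473 0.11757645] 0.022737810435750988 [-0.0004 -0.0002  0.1207]
0.035 91 [0.47213687 0.11751529] 0.012901427214413268 [-1.000e-04 -2.000e-04  1.207e-01]
0.015 248 [0.47314829 0.11754428] 0.026795835796548467 [-0.0011 -0.0004  0.1407]
0.015 77 [0.47365655 0.11785466] 0.012465377616172316 [-1.700e-03 -1.000e-04  1.407e-01]
flange [0.4704438 0.1169486] 0.02807979964432693
2105 [0.58684514 0.17489517 0.00500064] [0.66040956 0.25599465 0.01492798]
```

Run:
```python
from h import *
T,o=pose(); print(T[:3,3].round(4),o["time_s"],abs(o["dq"]).max())
print((T[:3,:3].T@(np.r_[.4723,.1175,.036]-T[:3,3])).round(4))
```

```text
[0.4722 0.1177 0.1557] 1.45 0.05405559386657893
[-0.0003 -0.0003  0.1197]
```

Request:
play_rows(xyz=[[-0.4, -1.3, 30], [-0.4, -1.3, 60], [-0.4, -1.3, 85], [-0.4, -1.3, 105], [-0.4, -1.3, 119.5], [-0.4, -1.3, 119.5], [-0.4, -1.3, 119.5], [-0.4, -1.3, 119.5], [-0.4, -1.3, 119.5], [-0.4, -1.3, 119.5]], rot=[[0, 0, 0], [0, 0, 0], [0, 0, 0], [0, 0, 0], [0, 0, 0], [0, 0, 0], [0, 0, 0], [0, 0, 0], [0, 0, 0], [0, 0, 0]], grip=[1, 1, 1, 1, 1, 0.9, 0.4, 0.3, 0.3, 0.3])

```text
time_s: 2.7
eef_pos: [0.4735, 0.118, 0.0381]
eef_rot: [0.001, -0.087, 0.996, 0.0]
wrist_force: [-1.8, 1.0, 5.7]
opening: 0.509
grasp_force: 60.5
```

Run:
```python
from h import *
T,o=pose(); print(T[:3,3].round(4),o["time_s"],abs(o["dq"]).max(),o["opening"],o["grasp_force"],o["wrist_force"])
c,d,K,E=cam("wrist"); T,_=pose()
P=fcloud(d,K,E)
for k in ringtop(P,(.4723,.1175),.035,.003,.03)[:2]:
        k=k[:,0]; w=plane(K,E,k,.035,True)[:,:2]; cc,r=circ(w); print(len(k),cc,r,(T[:3,:3].T@(np.r_[cc,.035]-T[:3,3])).round(4))
```

```text
[0.4735 0.118  0.0381] 2.7 0.0029431263647856335 0.509241472585449 60.50799027085304 [-1.75417411  1.01649117  5.7059461 ]
370 [0.47188051 0.11734305] 0.023874394883072858 [ 0.0017 -0.0004  0.0031]
153 [0.47184765 0.11737066] 0.01251824948061411 [ 0.0017 -0.0004  0.0031]
```

Request:
play_rows(xyz=[[0, 0, -10], [0, 0, -40], [0, 0, -80], [-30, 1, -120], [-70, 2, -164], [-110, 3, -164], [-150, 4, -164], [-176, 5, -164], [-176, 5, -164], [-176, 5, -164]], rot=[[0, 0, 0], [0, 0, 0], [0, 0, 0], [0, 0, 0], [0, 0, 0], [0, 0, 0], [0, 0, 0], [0, 0, 0], [0, 0, 0], [0, 0, 0]], grip=[0.3, 0.3, 0.3, 0.3, 0.3, 0.3, 0.3, 0.3, 0.3, 0.3])

```text
time_s: 4.0
eef_pos: [0.6441, 0.1532, 0.2005]
eef_rot: [-0.001, -0.087, 0.996, -0.0]
wrist_force: [0.0, 0.2, -2.4]
opening: 0.506
grasp_force: 61.9
```

Run:
```python
from h import *
T,o=pose(); print(T.round(4),o["time_s"],abs(o["dq"]).max(),o["opening"],o["grasp_force"],o["wrist_force"])
c,d,K,E=cam("wrist"); np.savez("w2.npz",c=c,d=d,K=K,E=E,T=T); cv2.imwrite("pics/w2.png",np.clip(c[...,::-1]*1.2,0,255).astype(np.uint8))
P=fcloud(d,K,E)
zt=T[2,3]-.003
for k in ringtop(P,T[:2,3],zt,.004,.03)[:2]:
        k=k[:,0]; w=plane(K,E,k,zt,True)[:,:2]; cc,r=circ(w); print(len(k),cc,r,(T[:3,:3].T@(np.r_[cc,zt]-T[:3,3])).round(4))
```

```text
[[-9.849e-01 -1.733e-01 -1.500e-03  6.441e-01]
 [-1.733e-01  9.849e-01 -1.000e-04  1.532e-01]
 [ 1.500e-03  1.000e-04 -1.000e+00  2.005e-01]
 [ 0.000e+00  0.000e+00  0.000e+00  1.000e+00]] 4.0 0.013622447663251465 0.5059235875679298 61.92507661879063 [ 0.00328714  0.18840121 -2.41543742]
378 [0.64225682 0.15273921] 0.023985340959904903 [ 0.0019 -0.0002  0.003 ]
152 [0.64208285 0.15248611] 0.012304156908330885 [ 0.0021 -0.0004  0.003 ]
```

View pics/w2.png

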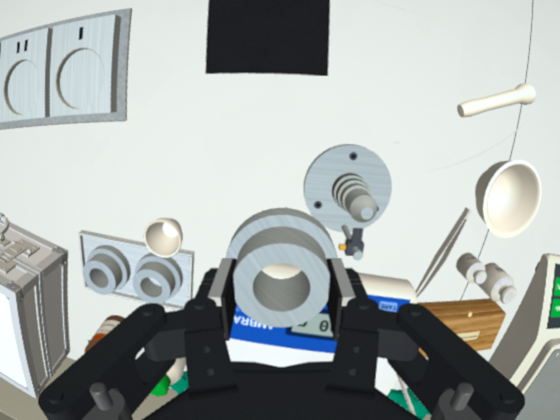

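The ring is held in the grip. The gauge foot is centred near (348,187), its nose tip near (366,208), and the rod and slider are at (352,240), towards +x.

Run:
```python
from h import *
f=np.load("w2.npz"); c,d,K,E,T=[f[k] for k in "cdKET"]
P=fcloud(d,K,E)
box=np.zeros(d.shape,bool); box[135:260,298:400]=1
for z0,z1 in((.078,.09),(.05,.07)):
    m=box&(P[...,2]>z0)&(P[...,2]<z1); q=P[m]; v,u=np.nonzero(m); print(z0,len(q),q.mean(0).round(4),q.min(0).round(4),q.max(0).round(4),(u.min(),u.max(),v.min(),v.max()))
m=(box&(P[...,2]>.005)).astype(np.uint8)
k=max(cv2.findContours(m,cv2.RETR_EXTERNAL,cv2.CHAIN_APPROX_NONE)[0],key=cv2.contourArea)[:,0]
w=plane(K,E,k,.01,True)[:,:2]
cc,r=circ(w)
for i in range(8):
    e=abs(np.hypot(*(w-cc).T)-r); w2=w[e<max(.0015,np.median(e)*1.5)]; cc,r=circ(w2)
print("foot",cc,r,len(w2),len(w))
# nose: top 10 mm disc
m=box&(P[...,2]>.081); v,u=np.nonzero(m); q=plane(K,E,np.c_[u,v],.084,True)[:,:2]; print("nose",cv2.minEnclosingCircle(q.astype(np.float32)),P[m][:,2].max())
# rings of nose at heights: fit per-height cone circle
for a,b in((.068,.072),(.06,.066),(.052,.058),(.041,.046),(.029,.034)):
    q=P[box&(P[...,2]>a)&(P[...,2]<b)&(np.hypot(P[...,0]-cc[0],P[...,1]-cc[1])<.022)][:,:2]
    if len(q)>8: print(a,len(q),*circ(q))
q=P[box&(P[...,2]>.045)&(np.hypot(P[...,0]-cc[0],P[...,1]-cc[1])>.025)]; dd=q[:,:2]-cc
print("rod",len(q),np.degrees(np.arctan2(dd[:,1],dd[:,0])).mean(),np.hypot(*dd.T).min(),np.hypot(*dd.T).max(), q[:,2].min(),q[:,2].max())
f=np.load("top0.npz"); c,d,K,E=[f[k] for k in "cdKE"]; P=cloud(d,K,E); 
m=((P[...,2]>.005)&(np.hypot(P[...,0]-.633,P[...,1]-.222)<.06)).astype(np.uint8)
k=max(cv2.findContours(m,cv2.RETR_EXTERNAL,cv2.CHAIN_APPROX_NONE)[0],key=cv2.contourArea)[:,0]; w=plane(K,E,k,.01)[:,:2]; w=w[w[:,0]<.64]; print("topfoot",circ(w))
```

```text
0.078 402 [0.6398 0.22   0.0815] [0.6252 0.2113 0.078 ] [0.6775 0.2293 0.0863] (np.int64(353), np.int64(375), np.int64(200), np.int64(259))
0.05 588 [0.6539 0.2188 0.0635] [0.6215 0.2089 0.0501] [0.6809 0.2328 0.07  ] (np.int64(339), np.int64(370), np.int64(188), np.int64(255))
foot [0.6508972  0.22118831] 0.05730781037499525 275 436
nose ((0.6274570822715759, 0.201792374253273), 0.06199749931693077) 0.32429252906313544
0.068 29 [0.6523405  0.22018383] 0.018649343723632115
0.06 139 [0.65416122 0.21580123] 0.014801994091165876
0.052 15 [0.65648309 0.19860391] 0.02304961898859392
0.041 16 [0.65188477 0.22191359] 0.01992931346633065
0.029 14 [0.65136904 0.22158129] 0.02032067438126482
rod 1889 -106.04549725654225 0.02500279561412729 0.11837294492274399 0.04534563280936105 0.32429252906313544
topfoot (array([0.6313002 , 0.22093295]), np.float64(0.044011799525520014))
```

```bash
cat > g.py <<'E'
from h import *
def gauge(c,d,K,E,g=np.array([.631,.221])):
    P=fcloud(d,K,E); rho=np.hypot(P[...,0]-g[0],P[...,1]-g[1])
    m=((P[...,2]>.005)&(P[...,2]<.1)&(rho<.056)).astype(np.uint8)
    k=max(cv2.findContours(m,cv2.RETR_EXTERNAL,cv2.CHAIN_APPROX_NONE)[0],key=cv2.contourArea)[:,0]
    w=plane(K,E,k,.01,True)[:,:2]; cc=g; r=.046
    for i in range(10):
        e=abs(np.hypot(*(w-cc).T)-.046); w2=w[e<.003+.003*(i<3)]; cc,r=circ(w2)
    print("foot",cc.round(4),r.round(4),len(w2),len(k))
    # nose tip disc (10 mm) and the upper land outline, by depth
    m=(P[...,2]>.0815)&(P[...,2]<.09)&(rho<.02); v,u=np.nonzero(m)
    q=plane(K,E,np.c_[u,v],.084,True)[:,:2]; print("nose mean",q.mean(0).round(4),"mec",cv2.minEnclosingCircle(q.astype(np.float32)),len(q))
    q=P[(P[...,2]>.045)&(P[...,2]<.1)&(rho>.028)&(rho<.052)]; dd=q[:,:2]-cc
    print("rod deg",np.degrees(np.arctan2(*dd.mean(0)[::-1])).round(1),np.hypot(*dd.T).min().round(3),np.hypot(*dd.T).max().round(3),q[:,2].max().round(3),len(q))
    return cc
if __name__=="__main__":
    f=np.load("w2.npz"); gauge(*[f[k] for k in "cdKE"])
    f=np.load("w1.npz"); gauge(*[f[k] for k in "cdKE"])
E
python3 g.py
```

```text
foot [0.6338 0.2206] 0.0456 234 304
nose mean [0.6334 0.2198] mec ((0.6393405199050903, 0.22196030616760254), 0.00139692984521389) 190
rod deg 2.4 0.025 0.047 0.081 436
foot [0.63   0.2185] 0.0447 94 190
nose mean [nan nan] mec ((0.0, 0.0), 0.0) 0g.py:12: RuntimeWarning: Mean of empty slice.
  q=plane(K,E,np.c_[u,v],.084,True)[:,:2]; print("nose mean",q.mean(0).round(4),"mec",cv2.minEnclosingCircle(q.astype(np.float32)),len(q))
  ret = um.true_divide(
g.py:14: RuntimeWarning: Mean of empty slice.
  print("rod deg",np.degrees(np.arctan2(*dd.mean(0)[::-1])).round(1),np.hypot(*dd.T).min().round(3),np.hypot(*dd.T).max().round(3),q[:,2].max().round(3),len(q))
Traceback (most recent call last):
  File "g.py", line 18, in <module>
    f=np.load("w1.npz"); gauge(*[f[k] for k in "cdKE"])
                         ~~~~~^^^^^^^^^^^^^^^^^^^^^^^^^
  File "g.py", line 14, in gauge
    print("rod deg",np.degrees(np.arctan2(*dd.mean(0)[::-1])).round(1),np.hypot(*dd.T).min().round(3),np.hypot(*dd.T).max().round(3),q[:,2].max().round(3),len(q))
                                                                       ~~~~~~~~~~~~~~~~~~~^^
ValueError: zero-size array to reduction operation minimum which has no identity
```

Request:
play_rows(xyz=[[0, 20, 0], [-1, 40, 0], [-2, 60, 0], [-2.6, 69.4, 0], [-2.6, 69.4, 20], [-2.6, 69.4, 40], [-2.6, 69.4, 55], [-2.6, 69.4, 60], [-2.6, 69.4, 60], [-2.6, 69.4, 60]], rot=[[0, 0, 0], [0, 0, 0], [0, 0, 0], [0, 0, 0], [0, 0, 0], [0, 0, 0], [0, 0, 0], [0, 0, 0], [0, 0, 0], [0, 0, 0]], grip=[0.3, 0.3, 0.3, 0.3, 0.3, 0.3, 0.3, 0.3, 0.3, 0.3])

```text
time_s: 5.3
eef_pos: [0.6363, 0.2221, 0.1417]
eef_rot: [0.001, -0.087, 0.996, 0.0]
wrist_force: [-0.1, 0.3, -2.3]
opening: 0.508
grasp_force: 61.9
```

Run:
```python
from g import *
T,o=pose(); print(T[:3,3].round(4),o["time_s"],abs(o["dq"]).max(),o["wrist_force"])
c,d,K,E=cam("wrist"); np.savez("w3.npz",c=c,d=d,K=K,E=E,T=T)
cs,ds,Ks,Es=cam("side"); np.savez("s3.npz",c=cs,d=ds,K=Ks,E=Es)
a=np.clip(c[60:420,100:460]*1.3,0,255).astype(np.uint8); b=cv2.resize(cs[190:310,210:330],(360,360),interpolation=cv2.INTER_CUBIC)
cv2.imwrite("pics/w3.png",np.hstack([a,b])[...,::-1])
P=fcloud(d,K,E); zt=T[2,3]-.003
for k in ringtop(P,T[:2,3],zt,.004,.03)[:2]:
    k=k[:,0]; w=plane(K,E,k,zt,True)[:,:2]; cc,r=circ(w); print(len(k),cc,r,(T[:3,:3].T@(np.r_[cc,zt]-T[:3,3])).round(4))
m=((P[...,2]>.005)&(P[...,2]<.02)&(np.hypot(P[...,0]-.6336,P[...,1]-.2202)<.056)).astype(np.uint8)
k=max(cv2.findContours(m,cv2.RETR_EXTERNAL,cv2.CHAIN_APPROX_NONE)[0],key=cv2.contourArea)[:,0]; w=plane(K,E,k,.01,True)[:,:2]; cc=np.array([.6336,.2202])
for i in range(8): e=abs(np.hypot(*(w-cc).T)-.046); w2=w[e<.003]; cc,r=circ(w2)
print("foot",cc,r,len(w2))
```

```text
[0.6363 0.2221 0.1417] 5.3 0.005189256880021583 [-0.08444948  0.32139758 -2.26749418]
372 [0.63446042 0.22159316] 0.024008688325618494 [ 0.0019 -0.0002  0.003 ]
147 [0.63427436 0.22140886] 0.012349489681707964 [ 0.0021 -0.0003  0.003 ]
foot [0.63354921 0.22057174] 0.04545394561151892 218
```

View pics/w3.png

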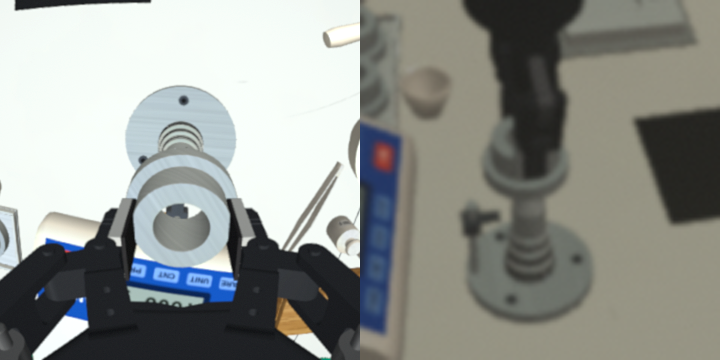

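The ring hangs over the gauge, about 1 mm off. I'll correct that and go down over the nose.

Request:
play_rows(xyz=[[1, -1, 0], [1, -1, 8], [1, -1, 16], [1, -1, 22], [1, -1, 27], [1, -1, 32], [1, -1, 36], [1, -1, 40], [1, -1, 40], [1, -1, 40]], rot=[[0, 0, 0], [0, 0, 0], [0, 0, 0], [0, 0, 0], [0, 0, 0], [0, 0, 0], [0, 0, 0], [0, 0, 0], [0, 0, 0], [0, 0, 0]], grip=[0.3, 0.3, 0.3, 0.3, 0.3, 0.3, 0.3, 0.3, 0.3, 0.3])

```text
time_s: 6.65
eef_pos: [0.6349, 0.221, 0.101]
eef_rot: [0.0, -0.087, 0.996, 0.0]
wrist_force: [0.2, -0.0, -2.6]
opening: 0.505
grasp_force: 61.9
```

```bash
cat > s.py <<'E'
from g import *
T,o=pose(); print(T.round(4),o["time_s"],abs(o["dq"]).max(),o["wrist_force"].round(2),o["torque"].round(2),o["opening"],"underside",T[2,3]-.0351)
c,d,K,E=cam("wrist"); P=fcloud(d,K,E); zt=T[2,3]-.003
for k in ringtop(P,T[:2,3],zt,.004,.03)[:2]:
    k=k[:,0]; w=plane(K,E,k,zt,True)[:,:2]; cc,r=circ(w); print(len(k),cc,r,(T[:3,:3].T@(np.r_[cc,zt]-T[:3,3])).round(4))
E
python3 s.py
```

```text
[[-9.849e-01 -1.733e-01  3.000e-04  6.349e-01]
 [-1.733e-01  9.849e-01  0.000e+00  2.210e-01]
 [-3.000e-04 -0.000e+00 -1.000e+00  1.010e-01]
 [ 0.000e+00  0.000e+00  0.000e+00  1.000e+00]] 6.65 0.001391998571943269 [ 0.25 -0.   -2.63] [-0.01 -0.01  0.02] 0.5049877630417439 underside 0.06587633547515359
375 [0.63302389 0.22062451] 0.023967685892591305 [ 0.0019 -0.0001  0.003 ]
150 [0.63288068 0.22027624] 0.012320007471294948 [ 0.0021 -0.0004  0.003 ]
```

Request:
play_rows(xyz=[[0, 0, 2], [0, 0, 4], [0, 0, 6], [0, 0, 8], [0, 0, 10], [0, 0, 12], [0, 0, 14], [0, 0, 15], [0, 0, 15], [0, 0, 15]], rot=[[0, 0, 0], [0, 0, 0], [0, 0, 0], [0, 0, 0], [0, 0, 0], [0, 0, 0], [0, 0, 0], [0, 0, 0], [0, 0, 0], [0, 0, 0]], grip=[0.3, 0.3, 0.3, 0.3, 0.3, 0.3, 0.3, 0.3, 0.3, 0.3])

```text
time_s: 7.95
eef_pos: [0.6346, 0.2209, 0.0856]
eef_rot: [-0.0, -0.087, 0.996, -0.0]
wrist_force: [-0.1, 0.3, -2.2]
opening: 0.511
grasp_force: 61.9
```

```bash
python3 s.py
```

```text
[[-9.849e-01 -1.733e-01 -4.000e-04  6.346e-01]
 [-1.733e-01  9.849e-01 -1.000e-04  2.209e-01]
 [ 4.000e-04 -0.000e+00 -1.000e+00  8.560e-02]
 [ 0.000e+00  0.000e+00  0.000e+00  1.000e+00]] 7.95 0.0010160664740106703 [-0.11  0.26 -2.2 ] [ 0.01 -0.06  0.01] 0.5108791403076437 underside 0.0505353941580944
368 [0.63273529 0.22053057] 0.023961736046267966 [ 0.0019 -0.0001  0.003 ]
149 [0.63259943 0.22020516] 0.012323432541961606 [ 0.0021 -0.0004  0.003 ]
```

Request:
play_rows(xyz=[[0, 0, 0.6], [0, 0, 1.2], [0, 0, 1.8], [0, 0, 2.4], [0, 0, 3], [0, 0, 3.6], [0, 0, 4.2], [0, 0, 4.8], [0, 0, 5], [0, 0, 5]], rot=[[0, 0, 0], [0, 0, 0], [0, 0, 0], [0, 0, 0], [0, 0, 0], [0, 0, 0], [0, 0, 0], [0, 0, 0], [0, 0, 0], [0, 0, 0]], grip=[0.3, 0.3, 0.3, 0.3, 0.3, 0.3, 0.3, 0.3, 0.3, 0.3])

```text
time_s: 9.25
eef_pos: [0.6353, 0.2212, 0.0825]
eef_rot: [0.001, -0.087, 0.996, 0.0]
wrist_force: [-3.6, 0.3, 8.2]
opening: 0.51
grasp_force: 63.0
```

```bash
python3 s.py
```

```text
[[-9.848e-01 -1.735e-01  1.400e-03  6.353e-01]
 [-1.735e-01  9.848e-01  2.000e-04  2.212e-01]
 [-1.400e-03 -0.000e+00 -1.000e+00  8.250e-02]
 [ 0.000e+00  0.000e+00  0.000e+00  1.000e+00]] 9.25 0.0022696252800981985 [-3.61  0.3   8.22] [-0.11  0.73  0.03] 0.5103408744558852 underside 0.047412228979012795
371 [0.63338465 0.22075643] 0.02396059277231969 [ 0.002  -0.0001  0.003 ]
270 [0.63360678 0.22049783] 0.010237579261277134 [ 0.0018 -0.0004  0.003 ]
```

Request:
play_rows(xyz=[[0.5, 0, 0], [1, 0, 0], [1.5, 0, 0], [2, 0, 0], [2, 0, 0], [2, 0, 0], [2, 0, 0], [2, 0, 0], [2, 0, 0], [2, 0, 0]], rot=[[0, 0, 0], [0, 0, 0], [0, 0, 0], [0, 0, 0], [0, 0, 0], [0, 0, 0], [0, 0, 0], [0, 0, 0], [0, 0, 0], [0, 0, 0]], grip=[0.3, 0.3, 0.3, 0.3, 0.3, 0.3, 0.3, 0.3, 0.3, 0.3])

```text
time_s: 10.55
eef_pos: [0.6344, 0.2209, 0.0825]
eef_rot: [0.002, -0.087, 0.996, 0.0]
wrist_force: [-0.5, -0.3, 5.4]
opening: 0.507
grasp_force: 62.7
```

```bash
python3 s.py
```

```text
[[-9.849e-01 -1.733e-01  3.800e-03  6.344e-01]
 [-1.733e-01  9.849e-01  7.000e-04  2.209e-01]
 [-3.900e-03  1.000e-04 -1.000e+00  8.250e-02]
 [ 0.000e+00  0.000e+00  0.000e+00  1.000e+00]] 10.55 0.0021367218925324788 [-0.52 -0.32  5.39] [ 0.07 -0.    0.04] 0.5068832364740152 underside 0.047443474675942905
371 [0.63260757 0.220482  ] 0.02400584688249844 [ 0.0018 -0.0002  0.003 ]
317 [0.63228716 0.22028107] 0.010468028262463592 [ 0.0022 -0.0003  0.003 ]
```

Request:
play_rows(xyz=[[-0.5, 0.7, 1], [-0.5, 1.4, 1], [-0.5, 1.4, 1], [-0.5, 0, 1], [-0.5, -1.4, 1], [-0.5, -1.4, 1], [-0.5, 0, 1.5], [-0.5, 0, 1.5], [-0.5, 0, 1.5], [-0.5, 0, 1.5]], rot=[[0, 0, 0], [0, 0, 0], [0, 0, 0], [0, 0, 0], [0, 0, 0], [0, 0, 0], [0, 0, 0], [0, 0, 0], [0, 0, 0], [0, 0, 0]], grip=[0.3, 0.3, 0.3, 0.3, 0.3, 0.3, 0.3, 0.3, 0.3, 0.3])

```text
time_s: 11.85
eef_pos: [0.635, 0.2211, 0.0823]
eef_rot: [0.002, -0.087, 0.996, 0.0]
wrist_force: [-3.5, -0.2, 13.1]
opening: 0.507
grasp_force: 63.4
```

```bash
python3 s.py
python3 - <<'E'
from h import *
c,d,K,E=cam("side"); np.savez("s4.npz",c=c,d=d,K=K,E=E); cv2.imwrite("pics/s4.png",cv2.resize(c[210:300,220:320],(800,720)[:1]+(600,),interpolation=cv2.INTER_CUBIC)[...,::-1])
E
```

```text
[[-9.848e-01 -1.735e-01  4.000e-03  6.350e-01]
 [-1.735e-01  9.848e-01  6.000e-04  2.211e-01]
 [-4.100e-03 -1.000e-04 -1.000e+00  8.230e-02]
 [ 0.000e+00  0.000e+00  0.000e+00  1.000e+00]] 11.85 0.00112184460868855 [-3.51 -0.19 13.08] [-0.06  0.62 -0.01] 0.5071606614980425 underside 0.04720872646136746
379 [0.63306225 0.22058226] 0.02397937375520927 [ 0.002  -0.0002  0.003 ]
287 [0.63323766 0.22036079] 0.010193052468582823 [ 0.0018 -0.0004  0.003 ]
```

View pics/s4.png

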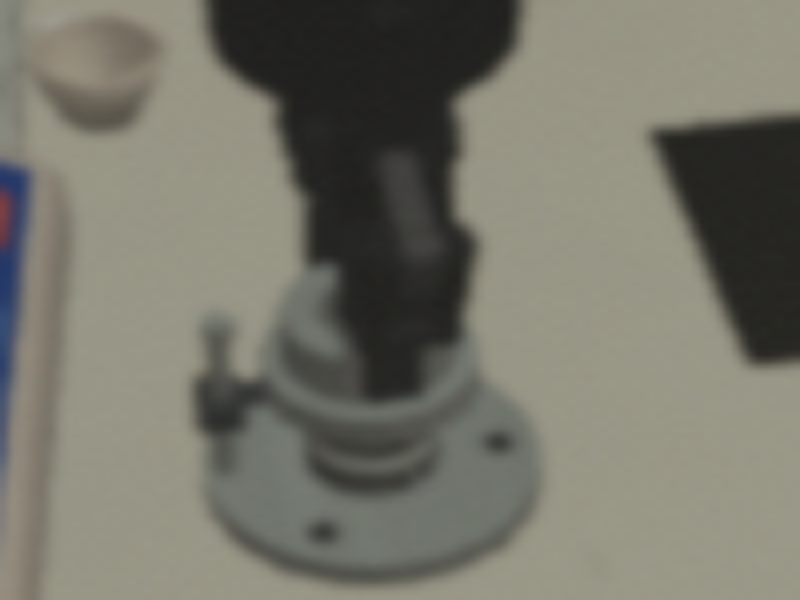

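The ring stops at underside z of about 0.047 under 15 N and does not drop when I wiggle it, which points to step 1. To rule out a hang, I'll raise it 4 mm and test the sideways play: 1 mm means a 26 bore, 3 mm or more means a larger one.

Request:
play_rows(xyz=[[0.2, 0, -3], [0.2, 0, -6], [0.2, 0, -8.5], [0.2, 0, -8.5], [0.2, 1, -8.5], [0.2, 2, -8.5], [0.2, 3, -8.5], [0.2, 3, -8.5], [0.2, 3, -8.5], [0.2, 3, -8.5]], rot=[[0, 0, 0], [0, 0, 0], [0, 0, 0], [0, 0, 0], [0, 0, 0], [0, 0, 0], [0, 0, 0], [0, 0, 0], [0, 0, 0], [0, 0, 0]], grip=[0.3, 0.3, 0.3, 0.3, 0.3, 0.3, 0.3, 0.3, 0.3, 0.3])

```text
time_s: 13.2
eef_pos: [0.6334, 0.2219, 0.0878]
eef_rot: [0.0, -0.087, 0.996, -0.001]
wrist_force: [4.4, -6.4, -2.8]
opening: 0.51
grasp_force: 62.0
```

```bash
python3 s.py
```

```text
[[-9.850e-01 -1.728e-01  1.100e-03  6.334e-01]
 [-1.728e-01  9.849e-01 -2.500e-03  2.219e-01]
 [-7.000e-04 -2.600e-03 -1.000e+00  8.780e-02]
 [ 0.000e+00  0.000e+00  0.000e+00  1.000e+00]] 13.2 0.0012284439116052614 [ 4.41 -6.37 -2.8 ] [-1.07 -0.82 -0.04] 0.5099957084022027 underside 0.05268371380587981
366 [0.6315742  0.22141094] 0.02397451500422378 [ 0.0018 -0.0001  0.003 ]
157 [0.63126863 0.22104626] 0.0122834202147508 [ 0.0022 -0.0004  0.003 ]
```

Request:
play_rows(xyz=[[-0.6, -1, 0], [-1.2, -2, 0], [-1.2, -3, 0], [-1.2, -4, 0], [-1.2, -5, 0], [-1.2, -6, 0], [-1.2, -6, 0], [-1.2, -6, 0], [-1.2, -6, 0], [-1.2, -6, 0]], rot=[[0, 0, 0], [0, 0, 0], [0, 0, 0], [0, 0, 0], [0, 0, 0], [0, 0, 0], [0, 0, 0], [0, 0, 0], [0, 0, 0], [0, 0, 0]], grip=[0.3, 0.3, 0.3, 0.3, 0.3, 0.3, 0.3, 0.3, 0.3, 0.3])

```text
time_s: 14.5
eef_pos: [0.6342, 0.2197, 0.0876]
eef_rot: [-0.0, -0.087, 0.996, 0.001]
wrist_force: [-0.9, 6.9, -3.4]
opening: 0.513
grasp_force: 62.1
```

```bash
python3 s.py
```

```text
[[-9.848e-01 -1.739e-01 -7.000e-04  6.342e-01]
 [-1.739e-01  9.848e-01  2.400e-03  2.197e-01]
 [ 2.000e-04  2.500e-03 -1.000e+00  8.760e-02]
 [ 0.000e+00  0.000e+00  0.000e+00  1.000e+00]] 14.5 0.0014067236643216837 [-0.88  6.93 -3.41] [1.2  0.09 0.02] 0.5127060924842783 underside 0.05248923909349738
368 [0.63230871 0.21929198] 0.024013945164033403 [ 0.0019 -0.0001  0.003 ]
152 [0.63215907 0.21906242] 0.01233521025319548 [ 0.0021 -0.0003  0.003 ]
```

The total sideways play is 2.2 mm, blocked on both sides, so this is the 26 bore and step 1. The axis is at TCP (0.6340, 0.2209). I'll press once more, now properly centred.

Request:
play_rows(xyz=[[0.2, 1.5, 0], [0.4, 3, 0], [0.4, 3, 2], [0.4, 3, 4], [0.7, 3, 5], [0.9, 3, 6], [1.0, 3, 7], [1.0, 3, 7.5], [1.0, 3, 7.5], [1.0, 3, 7.5]], rot=[[0, 0, 0], [0, 0, 0], [0, 0, 0], [0, 0, 0], [0, 0, 0], [0, 0, 0], [0, 0, 0], [0, 0, 0], [0, 0, 0], [0, 0, 0]], grip=[0.3, 0.3, 0.3, 0.3, 0.3, 0.3, 0.3, 0.3, 0.3, 0.3])

```text
time_s: 15.8
eef_pos: [0.6345, 0.2209, 0.0825]
eef_rot: [0.001, -0.087, 0.996, 0.0]
wrist_force: [-1.8, -1.1, 8.5]
opening: 0.503
grasp_force: 63.2
```

```bash
python3 s.py
```

```text
[[-9.848e-01 -1.734e-01  2.800e-03  6.345e-01]
 [-1.734e-01  9.848e-01  4.000e-04  2.209e-01]
 [-2.900e-03 -1.000e-04 -1.000e+00  8.250e-02]
 [ 0.000e+00  0.000e+00  0.000e+00  1.000e+00]] 15.8 0.00142529109316769 [-1.8  -1.06  8.55] [ 0.06  0.35 -0.06] 0.5034050864521722 underside 0.047368239224730276
370 [0.63258175 0.22058742] 0.023996279273204475 [ 0.0019 -0.      0.003 ]
346 [0.63225453 0.22026911] 0.010267168899265561 [ 0.0023 -0.0003  0.003 ]
```

Request:
play_rows(xyz=[[0.5, 0.3, 0], [0.5, 0.3, 0], [0.5, 0.3, 0], [0.2, 0, -3], [-0.3, 0, -8], [-0.3, 0, -22], [-0.3, 0, -45], [-0.3, 0, -75], [-0.3, 0, -105], [-0.3, 0, -130]], rot=[[0, 0, 0], [0, 0, 0], [0, 0, 0], [0, 0, 0], [0, 0, 0], [0, 0, 0], [0, 0, 0], [0, 0, 0], [0, 0, 0], [0, 0, 0]], grip=[0.3, 0.3, 0.3, 0.3, 0.3, 0.3, 0.3, 0.3, 0.3, 0.3])

```text
time_s: 17.1
eef_pos: [0.6331, 0.2207, 0.2121]
eef_rot: [-0.0, -0.087, 0.996, -0.0]
wrist_force: [-0.3, -0.1, -2.9]
opening: 0.507
grasp_force: 62.2
```

```bash
python3 s.py
python3 - <<'E'
from h import *
# seat 1 from the two stored wrist views: depth map of block I
for n,g in(("w1",None),("w2",None)):
    f=np.load(n+".npz"); c,d,K,E=[f[k] for k in "cdKE"]; P=fcloud(d,K,E)
    q=P[(np.hypot(P[...,0]-.553,P[...,1]+.0786)<.025)]; zf=np.median(q[:,2]); 
    q=P[(abs(P[...,0]-.553)<.06)&(abs(P[...,1]+.0786)<.045)]; print(n,len(q),"floor",zf,"top",np.percentile(q[:,2],90))
    m=((P[...,2]<zf+.004)&(np.hypot(P[...,0]-.553,P[...,1]+.0786)<.045)).astype(np.uint8)
    m=cv2.morphologyEx(m,cv2.MORPH_OPEN,np.ones((3,3)))
    k=max(cv2.findContours(m,cv2.RETR_EXTERNAL,cv2.CHAIN_APPROX_NONE)[0],key=cv2.contourArea)[:,0]
    w=plane(K,E,k,zf,True)[:,:2]; cc,r=circ(w)
    for i in range(8): e=abs(np.hypot(*(w-cc).T)-r); w2=w[e<.003]; cc,r=circ(w2)
    print(cc,r,len(w2),len(k))
# indicator after lift
c,d,K,E=cam("side"); np.savez("s5.npz",c=c,d=d,K=K,E=E); cv2.imwrite("pics/s5.png",cv2.resize(c[210:300,220:320],(800,600),interpolation=cv2.INTER_CUBIC)[...,::-1])
P=cloud(d,K,E); g=cv2.cvtColor(c,cv2.COLOR_RGB2GRAY)
q=P[(np.hypot(P[...,0]-.633-.028,P[...,1]-.225)<.012)]; print(len(q),np.sort(q[:,2])[-30:].round(4))
E
```

```text
[[-9.848e-01 -1.735e-01 -6.000e-04  6.331e-01]
 [-1.735e-01  9.848e-01 -3.000e-04  2.207e-01]
 [ 6.000e-04 -2.000e-04 -1.000e+00  2.121e-01]
 [ 0.000e+00  0.000e+00  0.000e+00  1.000e+00]] 17.1 0.34731148271653106 [-0.28 -0.09 -2.88] [ 0.03 -0.02 -0.04] 0.5073496078338411 underside 0.17700661175778282
369 [0.63124931 0.2201711 ] 0.023996494562006566 [ 0.0019 -0.0002  0.003 ]
152 [0.63107845 0.21994325] 0.012316173714094485 [ 0.0021 -0.0004  0.003 ]
w1 7098 floor 0.009898191624486491 top 0.018409801076397593
[ 0.56061542 -0.08266672] 0.03151833472591927 162 164
w2 7428 floor 0.009842764360056488 top 0.01840173867521767
[ 0.55722282 -0.08264894] 0.031939599022893846 152 152
443 [0.5511 0.5512 0.5514 0.5516 0.5516 0.5519 0.5519 0.5521 0.5523 0.5526
 0.5527 0.5527 0.5531 0.5532 0.5532 0.5533 0.5533 0.5535 0.5536 0.5538
 0.5542 0.5544 0.5548 0.555  0.555  0.555  0.5551 0.5552 0.5555 0.5556]
```

View pics/s5.png

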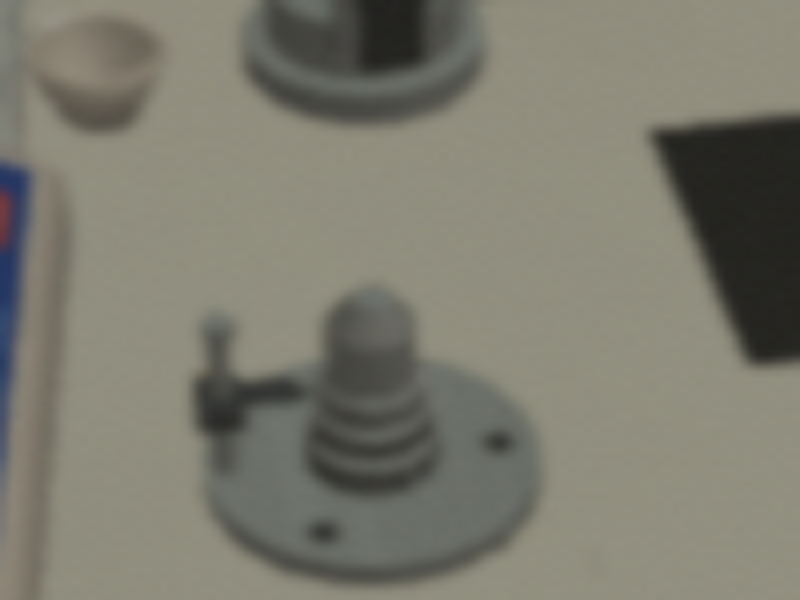

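The indicator stays at the first shoulder (tab near (275,388), rod at (218,380)) with the ring clear above it. The reading is one line. Next I'll move beside block I for a close look.

Request:
play_rows(xyz=[[15, -30, 0], [30, -60, 0], [45, -95, 0], [60, -130, 0], [75, -165, 5], [88, -195, 10], [95, -207, 10], [95, -207, 10], [95, -207, 10], [95, -207, 10]], rot=[[0, 0, 0], [0, 0, 0], [0, 0, 0], [0, 0, 0], [0, 0, 0], [0, 0, 0], [0, 0, 0], [0, 0, 0], [0, 0, 0], [0, 0, 0]], grip=[0.3, 0.3, 0.3, 0.3, 0.3, 0.3, 0.3, 0.3, 0.3, 0.3])

```text
time_s: 18.45
eef_pos: [0.5761, 0.0015, 0.2004]
eef_rot: [0.0, -0.088, 0.996, 0.0]
wrist_force: [-0.5, 0.6, -3.4]
opening: 0.501
grasp_force: 62.2
```

```bash
python3 s.py
python3 - <<'E'
from h import *
T,o=pose(); c,d,K,E=cam("wrist"); np.savez("w6.npz",c=c,d=d,K=K,E=E,T=T)
P=fcloud(d,K,E); ok=(P[...,2]<.03)
m=(ok&(P[...,2]<.0142)&(np.hypot(P[...,0]-.556,P[...,1]+.082)<.042)).astype(np.uint8)
k=max(cv2.findContours(m,cv2.RETR_EXTERNAL,cv2.CHAIN_APPROX_NONE)[0],key=cv2.contourArea)[:,0]
# rim contour lies at top edge where rim occludes, at floor otherwise: try both heights
for z in(.010,.018):
    w=plane(K,E,k,z,True)[:,:2]; cc,r=circ(w)
    for i in range(10): e=abs(np.hypot(*(w-cc).T)-.033); w2=w[e<.002]; cc,r=circ(w2)
    print(z,cc,r,len(w2),len(k))
v=k[:,1];print(k[:,0].min(),k[:,0].max(),v.min(),v.max())
cv2.imwrite("pics/w6.png",np.clip(c[...,::-1]*1.0,0,255).astype(np.uint8))
E
```

```text
[[-9.846e-01 -1.747e-01  3.000e-04  5.761e-01]
 [-1.747e-01  9.846e-01  2.000e-04  1.500e-03]
 [-3.000e-04  1.000e-04 -1.000e+00  2.004e-01]
 [ 0.000e+00  0.000e+00  0.000e+00  1.000e+00]] 18.45 0.0025360066725363863 [-0.54  0.62 -3.37] [ 0.06  0.03 -0.03] 0.5014741338506492 underside 0.16531584325644033
365 [0.57431961 0.00107288] 0.023973650371029828 [ 0.0019 -0.0001  0.003 ]
154 [0.57412628 0.00072567] 0.012297922739281377 [ 0.0021 -0.0004  0.003 ]
0.01 [ 0.55840802 -0.08051673] 0.032596935189842954 185 186
0.018 [ 0.55688563 -0.07883671] 0.03179773220940166 179 186
172 235 124 189
```

View pics/w6.png

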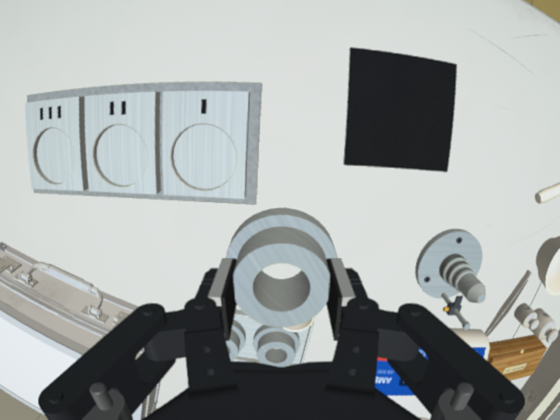

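Block I's seat is at (204,157) in the image, which gives world (0.5575, -0.080) with the floor at z = 0.010. Going above it.

Request:
play_rows(xyz=[[10, -25, 0], [20, -50, 0], [31, -76, 0], [31, -76, 30], [31, -76, 60], [31, -76, 90], [31, -76, 115], [31, -76, 128], [31, -76, 128], [31, -76, 128]], rot=[[0, 0, 0], [0, 0, 0], [0, 0, 0], [0, 0, 0], [0, 0, 0], [0, 0, 0], [0, 0, 0], [0, 0, 0], [0, 0, 0], [0, 0, 0]], grip=[0.3, 0.3, 0.3, 0.3, 0.3, 0.3, 0.3, 0.3, 0.3, 0.3])

```text
time_s: 19.8
eef_pos: [0.5594, -0.08, 0.0734]
eef_rot: [0.001, -0.087, 0.996, -0.0]
wrist_force: [-0.8, 0.2, -2.4]
opening: 0.506
grasp_force: 62.2
```

```bash
python3 s.py
python3 - <<'E'
from h import *
T,o=pose(); c,d,K,E=cam("wrist"); np.savez("w7.npz",c=c,d=d,K=K,E=E,T=T)
P=fcloud(d,K,E)
m=((P[...,2]<.0142)&(P[...,2]>.006)&(np.hypot(P[...,0]-.557,P[...,1]+.08)<.042)).astype(np.uint8)
k=max(cv2.findContours(m,cv2.RETR_EXTERNAL,cv2.CHAIN_APPROX_NONE)[0],key=cv2.contourArea)[:,0]
for z in(.010,.018):
    w=plane(K,E,k,z,True)[:,:2]; cc=np.array([.557,-.08])
    for i in range(10): e=abs(np.hypot(*(w-cc).T)-.033); w2=w[e<(.004 if i<4 else .002)]; cc,r=circ(w2)
    print(z,cc,r,len(w2),len(k))
cv2.imwrite("pics/w7.png",np.clip(c[40:420,80:480,::-1]*1.0,0,255).astype(np.uint8))
E
```

```text
[[-9.848e-01 -1.736e-01  1.800e-03  5.594e-01]
 [-1.736e-01  9.848e-01 -7.000e-04 -8.000e-02]
 [-1.600e-03 -1.000e-03 -1.000e+00  7.340e-02]
 [ 0.000e+00  0.000e+00  0.000e+00  1.000e+00]] 19.8 0.008432651178276428 [-0.8   0.21 -2.39] [-0.06 -0.04  0.02] 0.5060307756045612 underside 0.038325128792682246
366 [ 0.55764053 -0.08050011] 0.023995828568662753 [ 0.0019 -0.0002  0.003 ]
152 [ 0.55743656 -0.08070096] 0.012324493820751086 [ 0.0021 -0.0004  0.003 ]
0.01 [ 0.55992515 -0.07904934] 0.033237364845513255 174 282
0.018 [ 0.55674009 -0.07965604] 0.03198488023218899 168 282
```

View pics/w7.png

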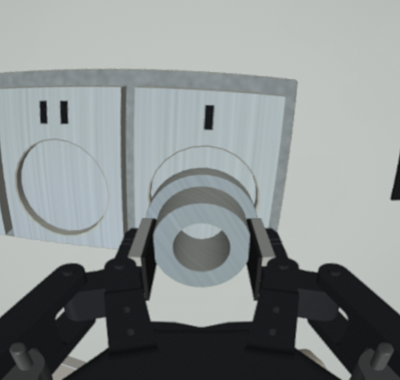

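The ring hangs over the one-bar seat, whose rim arc is visible around (203,170) in the crop, within about 1 mm. Lowering.

Request:
play_rows(xyz=[[0, 0.8, 6], [0, 0.8, 12], [0, 0.8, 17], [0, 0.8, 20], [0, 0.8, 22.5], [0, 0.8, 25], [0, 0.8, 27], [0, 0.8, 28.5], [0, 0.8, 29.5], [0, 0.8, 29.5]], rot=[[0, 0, 0], [0, 0, 0], [0, 0, 0], [0, 0, 0], [0, 0, 0], [0, 0, 0], [0, 0, 0], [0, 0, 0], [0, 0, 0], [0, 0, 0]], grip=[0.3, 0.3, 0.3, 0.3, 0.3, 0.3, 0.3, 0.3, 0.3, 0.3])

```text
time_s: 21.15
eef_pos: [0.5591, -0.0792, 0.0451]
eef_rot: [0.0, -0.087, 0.996, -0.0]
wrist_force: [-6.8, 2.0, 16.3]
opening: 0.508
grasp_force: 64.0
```

```bash
python3 s.py
```

```text
[[-9.848e-01 -1.736e-01  1.000e-03  5.591e-01]
 [-1.736e-01  9.848e-01 -6.000e-04 -7.920e-02]
 [-8.000e-04 -8.000e-04 -1.000e+00  4.510e-02]
 [ 0.000e+00  0.000e+00  0.000e+00  1.000e+00]] 21.15 0.002358269977465995 [-6.84  2.   16.33] [ 0.24  1.13 -0.04] 0.5084588589040373 underside 0.010004615982416212
377 [ 0.55728722 -0.07975248] 0.02402604231809864 [ 0.0019 -0.0002  0.003 ]
151 [ 0.55711697 -0.07989987] 0.012326669792650307 [ 0.0021 -0.0003  0.003 ]
```

The underside is at 0.0100, on the floor. I'll relieve the press, open and retreat.

Request:
play_rows(xyz=[[0, 0, -2], [0, 0, -3.5], [0, 0, -4], [0, 0, -4], [0, 0, -4], [0, 0, -4], [0, 0, -5], [0, 0, -25], [0, 0, -60], [0, 0, -100]], rot=[[0, 0, 0], [0, 0, 0], [0, 0, 0], [0, 0, 0], [0, 0, 0], [0, 0, 0], [0, 0, 0], [0, 0, 0], [0, 0, 0], [0, 0, 0]], grip=[0.3, 0.3, 0.3, 0.7, 0.9, 0.9, 0.9, 0.9, 0.9, 0.9])

```text
time_s: 22.45
eef_pos: [0.5578, -0.0788, 0.1433]
eef_rot: [-0.001, -0.087, 0.996, 0.0]
wrist_force: [0.6, 0.3, 1.0]
opening: 0.899
grasp_force: 0.0
```

Run:
```python
from h import *
T,o=pose(); print(T[:3,3],o["time_s"],o["wrist_force"],o["opening"])
c,d,K,E=cam("wrist"); P=fcloud(d,K,E)
q=P[(np.hypot(P[...,0]-.557,P[...,1]+.08)<.026)]; print(np.histogram(q[:,2],bins=np.arange(.004,.06,.004)))
for k in ringtop(P,(.557,-.08),.042,.004,.03)[:2]:
    k=k[:,0]; w=plane(K,E,k,.042,True)[:,:2]; print(circ(w))
t=P[(abs(P[...,2]-.042)<.003)&(np.hypot(P[...,0]-.557,P[...,1]+.08)<.022)]
print("tilt",np.linalg.lstsq(np.c_[t[:,:2]-t[:,:2].mean(0),np.ones(len(t))],t[:,2],rcond=None)[0])
cs,ds,_,_=cam("side"); 
top,*_=cam("top")
b=np.hstack([cv2.resize(c,(400,300)),cv2.resize(cs[210:300,220:320],(400,300))]); cv2.imwrite("pics/end.png",b[...,::-1])
```

```text
[ 0.55784877 -0.07882338  0.1432667 ] 22.45 [0.58513549 0.25755201 1.00304432] 0.8986982710044127
(array([   0,  444,   56,   57,  549,  124,  132,  146,  134, 1995,    3,
          0,    0]), array([0.004, 0.008, 0.012, 0.016, 0.02 , 0.024, 0.028, 0.032, 0.036,
       0.04 , 0.044, 0.048, 0.052, 0.056]))
(array([ 0.55719554, -0.07896042]), np.float64(0.022808731027001886))
(array([ 0.55691131, -0.07910132]), np.float64(0.012838263693835983))
tilt [-0.00090761  0.00274142  0.04198803]
```

View pics/end.png

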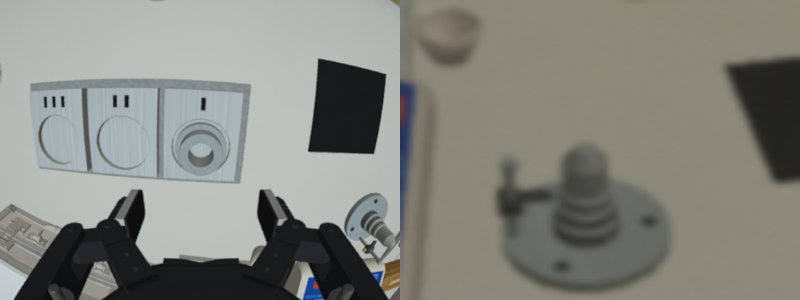

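The ring sits flat in the one-bar seat at (202,148) with its top at z = 0.042 (floor 0.010 + 32 mm), released. The indicator is still at the first shoulder.

```bash
python3 -c "
from h import *
print(ctrl.hand_in())"
```

```text
the job is handed in; nothing more can be done
None
```

The ring stopped on the one-line step (26 mm bore, confirmed by its 1 mm of side play), the indicator was left at that reading, the ring is seated flat in the one-bar block, and the job was handed in at about 22.6 s; no verdict was returned.

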